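# Make up the lot of brass bell weights

## Robot

A 7-joint arm with a two-finger parallel gripper is mounted at the origin on the work surface. World frame = base frame: x ahead of the robot, y to its left, z up, the work surface at z = 0. Lengths are in m, angles in rad, forces in N, time in s.
With the tool pointing down it reaches from about 0.425 to 0.925 m from the base axis. Payload 6.8 kg.
Tool frame: the origin (TCP) lies on the front face of the gripper's body, between the roots of the fingers; the fingertips stand 73 mm ahead of it and the grasp point (between the pads) lies 54 mm ahead of it (env.nose_length is the distance from the TCP to the fingertips, in m); z points along the fingers, y is the direction in which the jaws open and shut (so a half turn about z gives the same grasp; the last joint's range is limited). The gripper opens to 85 mm and grips with 20 to 120 N. Pads are 22 mm wide; open, the fingers measure 114 mm over their backs; the gripper's body (76 mm by 85 mm) begins 54 mm behind the grasp point. The pads swing forward as they close: fully open they stand 13 mm farther back than shut.
Start: joints at [1.154, 0.477, 0.022, 1.555, -0.011, 1.109, -0.083], TCP at [0.205, -0.643, 0.304] pointing down, gripper open.
Joint ranges: [-2.96, 2.96], [-0.34, 2.1], [-1.41, 1.46], [0.24, 2.44], [-1.37, 4.51], [0.17, 1.92], [-2.96, 2.96]. Speed limits (rad/s): [2.39, 2.39, 3.14, 3.14, 3.14, 3.14, 3.14].

## Interface

Orientations are given as a unit quaternion [w, x, y, z].
In Python, from cell import env, kin, camera, calibration, job gives the robot as it stands. The module is installed in compiled form; this text tells all that it offers. Calls block until the motion is done:
- env.reach(position, orientation): joint-space move of the TCP to a pose.
- env.movel(position, velocity=0.15, rot=None, stop_force=None): straight line of the TCP; rot=None keeps the orientation; velocity is the mean speed in m/s. With stop_force (N) it stops when the force on the tool has changed by that much, and returns True; else False.
- env.goto_joints(angles): joint-space move.
- env.grip(opening, f_grip=None): finger opening in m; f_grip is the grip in N (None keeps the last); returns when the fingers have stopped.
- env.dwell(seconds).
- kin.inverse_kinematics(position, orientation): joint angles nearest the present ones, or None.
- env.get_state(): the state.
- camera(name): name is "side" or "top"; returns (picture, depth): 420x560x3 uint8, blue, green, red; 420x560 float32, m along the optical axis (not along the pixel's ray), 0 where there is no reading.
- calibration(name): a dict with "fx", "fy", "cx", "cy" (pixels), "k1" (the pictures are not rectified: a ray, as slopes to the right and down, at radius r is drawn at 1 + k1 r^2 times it, then the intrinsics apply), "rvec" (rotation vector, rad) and "tvec" (3), from world to camera coordinates, as OpenCV has them. Camera axes: x right, y down, z forward; pixel columns grow to the right and rows downward; lengths in m; the calibration is good to about 2 mm. A picture is of the moment at which its call begins. calibration takes no time and is no camera call.
A pose or a line that the arm cannot do raises env.PlanningError and nothing moves.
- job.job_done(): hands the job in, once; it reports no verdict.
The state is a dict: "time": time; "qpos": joint angles; "joint_velocities": joint speeds; "joint_torque": joint torques, N m; "tcp_pos": TCP position; "orientation": TCP orientation; "force": force on the tool from outside, world axes, zero at the start; "torque": the same for the moment, N m; "opening": finger opening in m.
Only numpy, scipy, OpenCV 4.12 (cv2) and the standard library are available. Lean on these libraries where they do the work, as an engineer would, in place of code of your own. Each camera call takes 0.05 s, during which the arm holds its last target.

## Task

Make up this auction lot: pick the three brass bell weights out of the mixed brass on the bench and stand each upright in the tray, in the middle of the wooden disc of its size: the largest weight on the widest disc, the medium one on the middle-sized disc, the smallest on the narrowest. The door knob, the candlestick and the pointed finial are not part of the set: leave them standing where they are.

Things in the scene. Friction and masses are not known exactly. Their poses are not given: they have to be found in the camera images.
- weight_large_mid (a point): Large brass bell weight, upright on the bench: straight round body 52 mm across up to 48 mm, then a shoulder, a thin neck and a button knob 29 mm across; 80 mm tall in all, about 700 g. Point on its axis, half-way up (40 mm above its foot), where the straight body can be gripped from any side. z is up along its axis.
- weight_medium_mid (a point): Medium brass bell weight, upright on the bench: straight round body 40 mm across up to 38 mm, then a shoulder, a thin neck and a button knob 22 mm across; 64 mm tall in all, about 320 g. Point on its axis, half-way up (32 mm above its foot), where the straight body can be gripped from any side. z is up along its axis.
- weight_small_mid (a point): Small brass bell weight, upright on the bench: straight round body 30 mm across up to 30 mm, then a shoulder, a thin neck and a button knob 17 mm across; 50 mm tall in all, about 140 g. Point on its axis, half-way up (25 mm above its foot), where the straight body can be gripped from any side. z is up along its axis.
- disc_large_top (a point): Widest dark wooden disc, 78 mm across and 6 mm thick, flat, fixed to the floor of the tray; place of the large weight. Point at the centre of its top face, 11 mm above the bench.
- disc_medium_top (a point): Middle-sized dark wooden disc, 66 mm across and 6 mm thick, flat, fixed to the floor of the tray; place of the medium weight. Point at the centre of its top face, 11 mm above the bench.
- disc_small_top (a point): Narrowest dark wooden disc, 54 mm across and 6 mm thick, flat, fixed to the floor of the tray; place of the small weight. Point at the centre of its top face, 11 mm above the bench.
- tray: Shallow open cardboard tray with green sides, fixed to the bench: 370 mm along its x, 165 mm along its y, walls 5 mm thick and 22 mm high, floor 5 mm thick. Origin at the centre of its underside. The three discs stand in a row along its x, on its centre line, 110 mm apart.
- door_knob_mid (a point): Brass door knob standing on its round flat rose: rose 58 mm across, thin neck, squashed ball 52 mm across on top, 67 mm tall. Not part of the set. Point at its centre, 33.5 mm up.
- candlestick_mid (a point): Short brass candlestick: flat foot 64 mm across, thin beaded stem, 40 mm drip plate and cup at the top, 75 mm tall. Not part of the set. Point at its centre, 37.5 mm up.
- finial_mid (a point): Brass pointed finial: foot 40 mm across, swelling to 42 mm and tapering to a point, 72 mm tall. Not part of the set. Point at its centre, 36 mm up.
Mind the look-alikes: they are no part of the job. Leave any green or turquoise look-alike of the part that bears weight_large_mid alone.

How it is judged:
At the end, for the whole second after the job is handed in: Each bell weight stands upright (within 0.1 rad) and at rest on the top of the disc of its own size, its axis within 12 mm of the disc's centre; the door knob, candlestick and finial still stand within 20 mm of where they were (horizontal distance between weight_large_mid and disc_large_top below 0.012 m and z of weight_large_mid in the frame of disc_large_top between 0.036 and 0.044 m and angle between each of weight_large_mid, weight_medium_mid, weight_small_mid's own z axis and vertical below 0.1 rad and linear speed of each of weight_large, weight_medium, weight_small below 0.02 m/s and horizontal distance between weight_medium_mid and disc_medium_top below 0.012 m and z of weight_medium_mid in the frame of disc_medium_top between 0.028 and 0.036 m and horizontal distance between weight_small_mid and disc_small_top below 0.012 m and z of weight_small_mid in the frame of disc_small_top between 0.021 and 0.029 m and not (distance of door_knob_mid from where it was at the start of the episode above 0.02 m or angle between door_knob_mid's own z axis and vertical above 0.35 rad) and not (distance of candlestick_mid from where it was at the start of the episode above 0.02 m or angle between candlestick_mid's own z axis and vertical above 0.35 rad) and not (distance of finial_mid from where it was at the start of the episode above 0.02 m or angle between finial_mid's own z axis and vertical above 0.35 rad)); the robot touches nothing.
It fails at once if the door knob is shifted by more than 20 mm or knocked over (distance of door_knob_mid from where it was at the start of the episode above 0.02 m or angle between door_knob_mid's own z axis and vertical above 0.35 rad).
It fails at once if the candlestick is shifted by more than 20 mm or knocked over (distance of candlestick_mid from where it was at the start of the episode above 0.02 m or angle between candlestick_mid's own z axis and vertical above 0.35 rad).
It fails at once if the finial is shifted by more than 20 mm or knocked over (distance of finial_mid from where it was at the start of the episode above 0.02 m or angle between finial_mid's own z axis and vertical above 0.35 rad).
It also fails if it takes over 96 s, if anything falls off the work surface, if the arm or the gripper's body presses on something with over 40 N, if the wrist force passes 120 N, or if a joint passes its speed limit or range.

## Working session

There is one attempt and no reset: what is moved stays moved. The work goes in short steps, each a Python script; the robot and the scene stay as the last script left them, time stands still between calls to the robot, and variables do not carry over. Pictures are saved under pics/ and viewed, and the job is handed in when it is done.

```bash
mkdir -p pics; python3 - <<'E'
from cell import env,camera,calibration
import cv2,numpy as np
for n in("top","side"):
    p,d=camera(n); cv2.imwrite(f"pics/{n}0.png",p); np.save(f"{n}0.npy",d)
    print(calibration(n), (d==0).mean())
print(env.get_state())
E
```

```text
{'fx': 395.9170806003376, 'fy': 395.9170806003376, 'cx': 286.55658507142033, 'cy': 214.33334802774925, 'k1': -0.03845224147932154, 'rvec': array([ 2.16756232, -2.22355266,  0.00509909]), 'tvec': array([0.00706734, 0.43384482, 0.89515292])} 0.0040178571428571425
{'fx': 383.48327112006945, 'fy': 383.48327112006945, 'cx': 279.8323341692782, 'cy': 210.61079522068403, 'k1': -0.09904842078706312, 'rvec': array([ 2.12941876, -0.55500026,  0.25595944]), 'tvec': array([-0.395133  ,  0.15886054,  0.6488327 ])} 0.003928571428571429
{'time': 0.1, 'qpos': array([ 1.15389232,  0.4777236 ,  0.02235435,  1.55636082, -0.01149072,
        1.10931557, -0.08309383]), 'joint_velocities': array([-0.00025634, -0.001384  ,  0.0004869 , -0.00144196,  0.00041006,
       -0.00032213,  0.0021193 ]), 'joint_torque': array([ 3.21116757e-03, -5.97759247e+01,  1.61315806e+00, -2.81954795e+01,
        1.28181066e-02,  4.99932023e-03,  5.99483155e-05]), 'tcp_pos': array([ 0.20500545, -0.64267168,  0.30301547]), 'orientation': array([-8.16276732e-04,  9.88101798e-01,  1.53798999e-01, -1.95986313e-04]), 'force': array([-0.42797453, -0.32763776, -0.5855977 ]), 'torque': array([ 0.00433033, -0.01448081, -0.0056551 ]), 'opening': 0.08529752781706201}
```

View pics/top0.png

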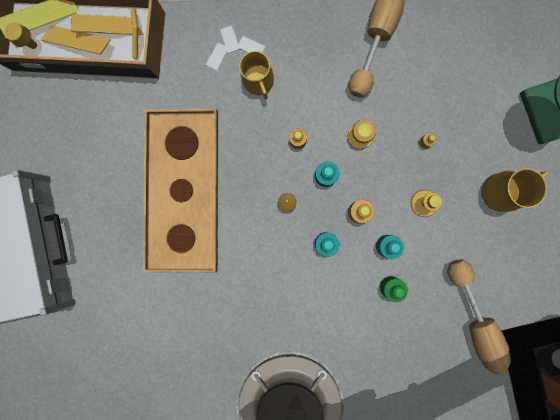

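View pics/side0.png

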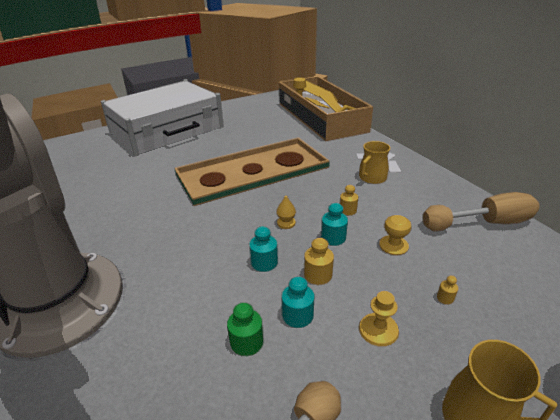

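The top view shows, in pixels:
- Weights: large at about (362,211), medium (298,137), small (429,140).
- Other brass: knob (362,133), candlestick (426,203), finial (287,202).
- Discs: wide (181,143), narrow (181,190), mid (181,238).

The side view agrees on which is which. Next I'll measure positions.

```bash
cat > h.py <<'E'
import cv2,numpy as np
from cell import camera,calibration
def cam(n):
    c=calibration(n);K=np.array([[c['fx'],0,c['cx']],[0,c['fy'],c['cy']],[0,0,1]])
    return K,np.array([c['k1'],0,0,0,0.]),cv2.Rodrigues(c['rvec'])[0],np.array(c['tvec']).ravel()
def rays(n,uv):
    K,D,R,t=cam(n)
    q=cv2.undistortPoints(np.array(uv,float).reshape(-1,1,2),K,D).reshape(-1,2)
    return -R.T@t, np.c_[q,np.ones(len(q))], R
def plane(n,uv,z):
    C,q,R=rays(n,uv);w=q@R
    return C+w*((z-C[2])/w[:,2])[:,None]
def cloud(n,d):
    v,u=np.mgrid[:d.shape[0],:d.shape[1]]
    C,q,R=rays(n,np.c_[u.ravel(),v.ravel()])
    P=(q*d.reshape(-1,1))@R+C; P[d.ravel()==0]=np.nan
    return P.reshape(*d.shape,3)
def proj(n,P):
    K,D,R,t=cam(n); return cv2.projectPoints(np.array(P,float).reshape(-1,3),cv2.Rodrigues(R)[0],t,K,D)[0].reshape(-1,2)
E
python3 - <<'E'
from h import *
np.set_printoptions(precision=4,suppress=True)
p=cv2.imread('pics/top0.png');hsv=cv2.cvtColor(p,cv2.COLOR_BGR2HSV)
P=cloud('top',np.load('top0.npy'))
seeds=dict(L=(362,211),M=(298,137),S=(429,140),knob=(362,133),candle=(426,203),finial=(287,202),t1=(327,174),t2=(327,245),t3=(390,247),g=(395,290))
for k,(u,v) in seeds.items():
    w=P[v-22:v+23,u-22:u+23].reshape(-1,3); zm=np.nanpercentile(w[:,2],[50,99.5])
    s=w[w[:,2]>zm[1]-.007]
    c,r=cv2.minEnclosingCircle(s[:,:2].astype(np.float32))
    print(k,'top',zm,len(s),s[:,:2].mean(0),np.array(c),r)
# knob masks, top and side
D=cv2.inRange(hsv,(0,60,0),(20,255,75))
n,l,st,ce=cv2.connectedComponentsWithStats(D[120:260,155:210])
for i in range(1,n):
    if st[i,4]>150:
        c=(ce[i]+[155,120]); cn=cv2.findContours((l==i).astype(np.uint8),0,1)[0][0]
        W=plane('top',cn.reshape(-1,2)+[155,120],.011)
        (cc,r)=cv2.minEnclosingCircle(W[:,:2].astype(np.float32))
        print(c,st[i,4],plane('top',c,.011),np.array(cc),r, P[int(c[1]),int(c[0])])
E
```

```text
L top [0.0008 0.0814] 133 [ 0.4351 -0.1679] [ 0.4353 -0.1683] 0.014195110648870468
M top [0.0006 0.0656] 79 [ 0.6024 -0.0332] [ 0.6029 -0.0328] 0.011356639675796032
S top [0.0003 0.0504] 49 [ 0.592  -0.3246] [ 0.5924 -0.3252] 0.008465670049190521
knob top [0.001 0.068] 284 [ 0.609  -0.1765] [ 0.6083 -0.1773] 0.022551264613866806
candle top [0.001  0.0772] 131 [ 0.4516 -0.3162] [ 0.4511 -0.3173] 0.01382170245051384
finial top [0.0007 0.0682] 33 [ 0.4597 -0.0062] [ 0.4598 -0.0048] 0.007553633768111467
t1 top [0.001  0.0816] 135 [ 0.52   -0.0945] [ 0.5203 -0.095 ] 0.013981670141220093
t2 top [0.001  0.0818] 133 [ 0.3658 -0.09  ] [ 0.3662 -0.0904] 0.014117538928985596
t3 top [0.0009 0.0815] 137 [ 0.3569 -0.2294] [ 0.3568 -0.2304] 0.01431281492114067
g top [0.0009 0.0814] 121 [ 0.2645 -0.2353] [ 0.2639 -0.236 ] 0.013526837341487408
```

Heights and knob radii confirm the three weights. The disc mask found nothing, so I'll fix it, and cross-check in the side view.

```bash
python3 - <<'E'
from h import *
np.set_printoptions(precision=4,suppress=True)
for n,box,seeds in(('top',(150,125,212,258),[(181,143),(181,190),(181,238)]),('side',(190,145,315,195),[(289,159),(253,168),(212,179)])):
    p=cv2.imread(f'pics/{n}0.png');hsv=cv2.cvtColor(p,cv2.COLOR_BGR2HSV)
    print([hsv[v,u] for u,v in seeds],hsv[120,160])
    m=(hsv[...,2]<110).astype(np.uint8)
    nn,l,st,ce=cv2.connectedComponentsWithStats(m)
    for u,v in seeds:
        i=l[v,u]
        if i==0: print('miss');continue
        W=plane(n,cv2.findContours((l==i).astype(np.uint8),0,1)[0][0].reshape(-1,2),.011)
        yx=np.argwhere(l==i)[:,::-1]
        print(n,st[i],plane(n,yx,.011).mean(0),cv2.fitEllipse(W[:,:2].astype(np.float32)))
# side cross-check: project knob tops & foot
from h import proj
im=cv2.imread('pics/side0.png');it=cv2.imread('pics/top0.png')
for (x,y,h,r) in[(.4351,-.1679,.08,.026),(.6024,-.0332,.064,.02),(.592,-.3246,.05,.015)]:
    a=np.linspace(0,6.28,60)
    for z,rr in((0,r),(h,r*.56)):
        c=np.c_[x+rr*np.cos(a),y+rr*np.sin(a),a*0+z]
        for n,i in(('side',im),('top',it)): cv2.polylines(i,[np.round(proj(n,c)).astype(int)],True,(0,0,255),1)
cv2.imwrite('pics/ov.png',np.r_[cv2.resize(im[170:320,260:480],(800,545))])
cv2.imwrite('pics/ov2.png',np.r_[cv2.resize(it[110:240,270:450],(800,578))])
E
```

```text
[array([ 10, 155,  79], dtype=uint8), array([ 10, 150,  85], dtype=uint8), array([ 10, 154,  86], dtype=uint8)] [ 17 116 195]
top [165 127  33  33 866] [0.6046 0.2338 0.011 ] ((0.6046357750892639, 0.23387229442596436), (0.07451306283473969, 0.0756668746471405), 131.9274444580078)
top [170 179  23  23 416] [0.4952 0.2358 0.011 ] ((0.49530676007270813, 0.23579561710357666), (0.05074461176991463, 0.05139916017651558), 152.3829345703125)
top [167 224  28  29 619] [0.386  0.2387 0.011 ] ((0.38606250286102295, 0.23874805867671967), (0.06167473644018173, 0.06310175359249115), 12.003483772277832)
[array([  7, 140,  82], dtype=uint8), array([ 11, 149,  87], dtype=uint8), array([ 12, 201,  80], dtype=uint8)] [ 75   9 108]
side [275 152  29  15 327] [0.6017 0.2266 0.011 ] ((0.6020164489746094, 0.2274584323167801), (0.07342410087585449, 0.08040934056043625), 152.33984375)
side [243 163  20  12 179] [0.4926 0.2289 0.011 ] ((0.4927142858505249, 0.22930611670017242), (0.05010592192411423, 0.05579107627272606), 151.8402557373047)
side [200 172  25  15 289] [0.3835 0.2316 0.011 ] ((0.38374966382980347, 0.23222136497497559), (0.06193576008081436, 0.0665833055973053), 177.00758361816406)
```

View pics/ov.png

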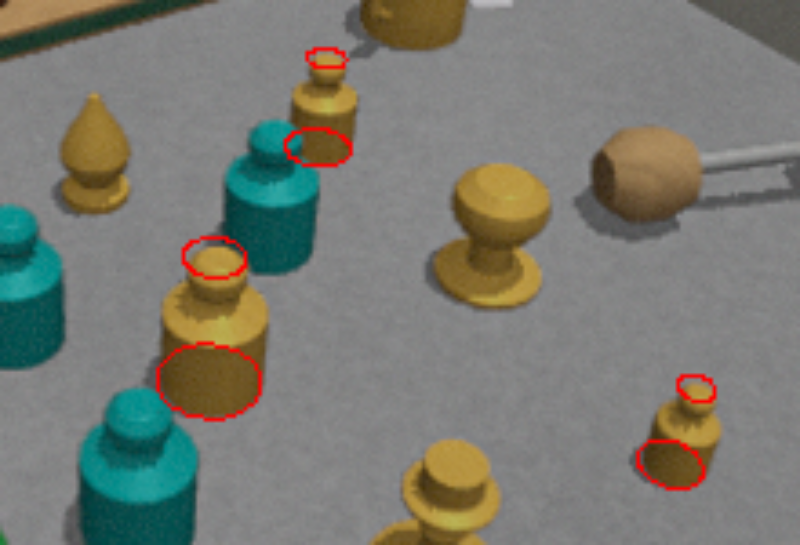

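View pics/ov2.png

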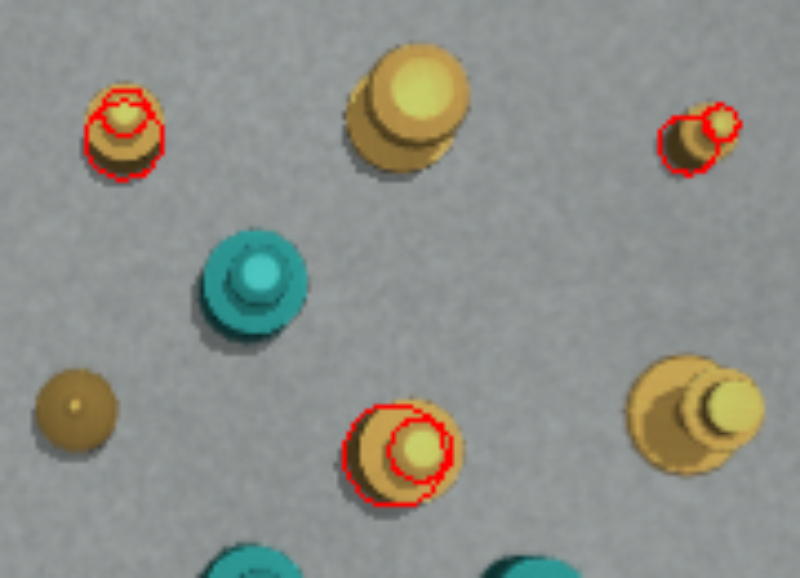

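Both views agree on which object is which, but the side view sits 3 to 7 mm off the top view. The top view is nearly perpendicular to the bench, so I'll use it. Now I'll grasp the large weight with the jaws along world y, which is clear of its neighbours. I'll then use the held weight to check the camera.

```bash
cat > m.py <<'E'
from h import *
from cell import env,kin
Q=[0,1,0,0]
np.set_printoptions(precision=4,suppress=True)
def pick(x,y,zt,op,w,f):
    env.grip(op); env.reach([x,y,.26],Q)
    env.movel([x,y,zt+.05],.25)
    hit=env.movel([x,y,zt],.08,stop_force=12)
    s=env.get_state(); print('down',hit,s['tcp_pos'],s['force'])
    if hit: return
    env.grip(w-.02,f); s=env.get_state(); print('grip',s['opening'],s['force'],s['tcp_pos'])
    env.movel([x,y,.24],.2); s=env.get_state(); print('lift',s['opening'],s['force'],s['tcp_pos'],s['time'])
E
python3 - <<'E'
from m import *
pick(.4351,-.1679,.088,.072,.052,70)
env.dwell(.3)
for n in('top','side'):
    p,d=camera(n);cv2.imwrite(f'pics/{n}1.png',p);np.save(f'{n}1.npy',d)
E
```

```text
down False [ 0.4354 -0.1679  0.0883] [ 0.4757 -0.8499 -0.255 ]
grip 0.050335104135836556 [-1.4053 -0.2773  8.2543] [ 0.4355 -0.1682  0.089 ]
lift 0.049767740962644795 [-0.2905 -0.3783 -6.8906] [ 0.4339 -0.1676  0.2386] 4.975
```

View pics/side1.png

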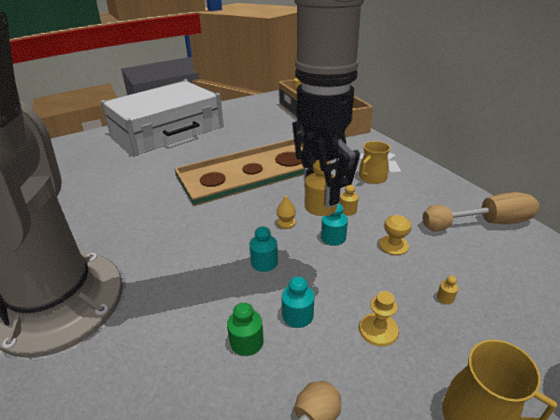

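View pics/top1.png

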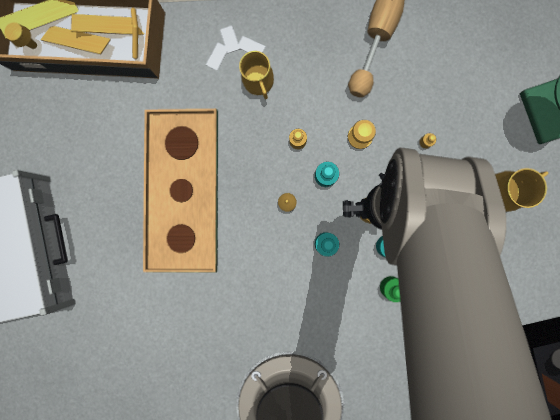

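The large weight is held upright at side pixel (319,195), and the force change of −6.9 N matches 700 g. I'll check the side camera bias by projecting the held weight's expected outline.

```bash
python3 - <<'E'
from h import *
im=cv2.imread('pics/side1.png')
x,y,z0=.4339,-.1676,.2386-.0888
a=np.linspace(0,6.28,60)
for z in(0,.048):
    c=np.c_[x+.026*np.cos(a),y+.026*np.sin(a),a*0+z0+z]
    cv2.polylines(im,[np.round(proj('side',c)*16).astype(int)],True,(0,0,255),1,shift=4)
cv2.imwrite('pics/ov3.png',cv2.resize(im[140:240,260:400],(800,571)))
d=cloud('side',np.load('side0.npy')); t=cloud('top',np.load('top0.npy'))
print(np.nanmedian(d[230:280,180:230],(0,1)),np.nanmedian(d[168,253]),d[168,253],d[159,289],t[190,181],t[143,181])
E
```

```text
[ 0.27531561 -0.01319463 -0.00099965] 0.23138594189282846 [0.49651561 0.23138594 0.01050288] [0.60136592 0.22596768 0.01079762] [0.49560826 0.23585057 0.01183606] [0.60395323 0.23433507 0.01139445]
```

View pics/ov3.png

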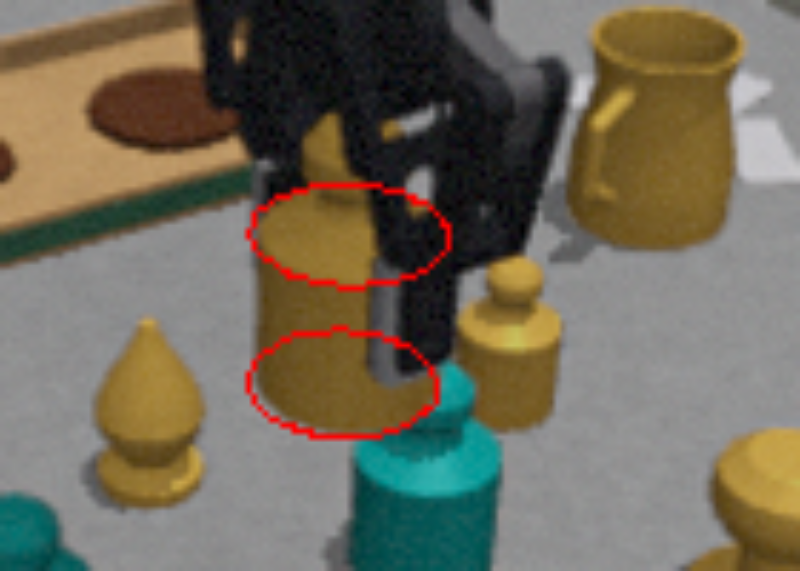

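The side view shows the same bias of about 1 px on the held weight, whose position the arm gives. The top camera is therefore the right reference. Placing the large weight.

```bash
cat >> m.py <<'E'
def place(x,y,zt,op):
    env.reach([x,y,.24],Q)
    env.movel([x,y,zt+.03],.2)
    hit=env.movel([x,y,zt+.006],.04,stop_force=8)
    s=env.get_state(); print('placed',hit,s['tcp_pos'],s['force'])
    env.grip(op); s=env.get_state(); print('open',s['opening'],s['force'],s['tcp_pos'])
    env.movel([x,y,.26],.15); print(env.get_state()['time'])
E
python3 - <<'E'
from m import *
place(.6046,.2338,.088,.072)
pick(.6024,-.0332,.079,.062,.040,50)
E
```

```text
placed True [0.6048 0.2339 0.1001] [-0.2292  0.4883  5.9737]
open 0.07184429458177807 [-0.5845 -0.4688 -0.3154] [0.6035 0.233  0.0984]
9.7917
down False [ 0.6026 -0.0331  0.079 ] [ 0.4045  0.7007 -0.3681]
grip 0.03851705181397945 [-0.8403 -0.1015  4.9459] [ 0.6029 -0.0333  0.0798]
lift 0.03841483310376884 [ 0.7421 -0.676  -3.3105] [ 0.6014 -0.0333  0.2385] 13.8417
```

```bash
python3 - <<'E'
from m import *
place(.386,.2387,.079,.062)
pick(.592,-.3246,.077,.052,.030,40)
place(.4952,.2358,.077,.048)
env.reach([.55,-.35,.35],Q)
for n in('top','side'):
    p,d=camera(n);cv2.imwrite(f'pics/{n}2.png',p);np.save(f'{n}2.npy',d)
P=cloud('top',d if n=='top' else np.load('top2.npy'))
for k,x,y,h in(('L',.6046,.2338,.091),('M',.386,.2387,.075),('S',.4952,.2358,.061)):
    u,v=np.round(proj('top',[x,y,h])[0]).astype(int)
    w=P[v-18:v+19,u-18:u+19].reshape(-1,3);zt=np.nanpercentile(w[:,2],99.5);s=w[w[:,2]>zt-.007]
    print(k,zt,s[:,:2].mean(0)-[x,y])
E
```

```text
placed True [0.3863 0.2388 0.0904] [-1.1104 -0.3383  5.4772]
open 0.061787672364133836 [-0.1667  0.0947  0.8009] [0.3858 0.2382 0.09  ]
18.0833
down False [ 0.5922 -0.3246  0.077 ] [-0.9126 -0.0322  1.0784]
grip 0.028598893992220657 [-0.7669 -0.6526  4.1927] [ 0.5925 -0.3249  0.0779]
lift 0.028417101065012607 [ 0.04    0.3089 -1.8768] [ 0.5912 -0.3242  0.2384] 23.2583
placed True [0.4955 0.2358 0.0884] [-0.1309  0.1931  4.5825]
open 0.04832379978945653 [-0.4824 -0.7894 -0.4447] [0.4949 0.2354 0.088 ]
28.225
L 0.09329185245785619 [-0.0002 -0.002 ]
M 0.07605154505576209 [ 0.0008 -0.0005]
S 0.0625281096961135 [-0.0001 -0.    ]
```

View pics/top2.png

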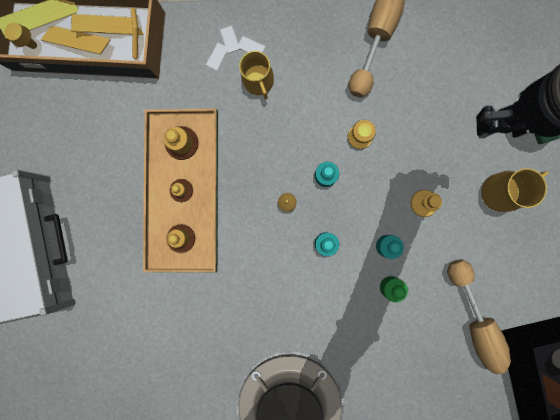

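View pics/side2.png

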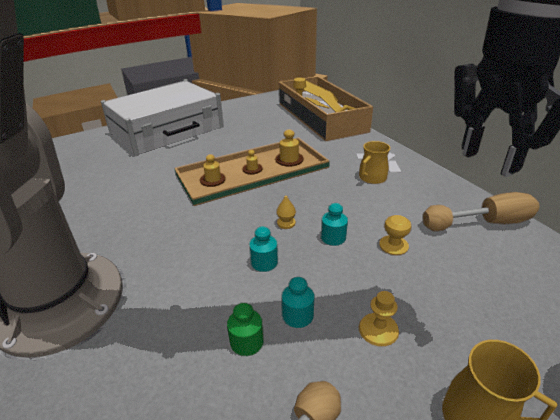

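All three weights stand upright on their discs, at top pixels (175,137), (178,188) and (176,238). The knob (362,133), candlestick (426,203) and finial (287,202) are unmoved, and the arm is clear of everything.

```bash
python3 -c "
from cell import job;print(job.job_done())"
```

```text
the job is handed in; nothing more can be done
None
```

The large, medium and small bell weights each stand upright in the middle of the disc of their size, and the job is handed in. The last recorded robot time was 28 s, before the arm's final retreat, against the 96 s limit.

- **Placement:** in the final top view the weights' tops lie within about 2 mm (large), 1 mm (medium) and under 1 mm (small) of the disc centres. Their top heights match weights standing on the discs to within about 2 mm.
- **Other brass:** by eye, the door knob, candlestick and finial stand at the same pixels as at the start. I did not measure their positions again. The teal and green look-alikes were not touched.
- **Robot:** the gripper is open and well clear of everything.
- **One disagreement:** the side camera puts the discs 3 to 7 mm away from where the top camera does. It was off by about 1 px, the same way, on the held large weight, whose position the arm gives, so I relied on the top camera.

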